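Cover the garnish pan with the flat lid from the chopping block

ROBOT

A 6-joint arm with a two-finger parallel gripper is mounted at the origin on the work surface. World frame = base frame: x ahead of the robot, y to its left, z up, the work surface at z = 0. Lengths are in m, angles in degrees, forces in N, time in s.
With the tool pointing down it reaches from about 0.3 to 0.775 m from the base axis. Payload 14.6 kg.
Tool frame: the origin (TCP) lies at the very end of the fingers, on their centre line; the grasp point (between the pads) lies 19 mm behind it; z points along the fingers, x is the direction in which the jaws open and shut, and the axes are right-handed (so a half turn about z gives the same grasp; the last joint's range is limited). The gripper opens to 94 mm and grips with 3 to 60 N. Pads are 16 mm wide; open, the fingers measure 119 mm over their backs; the gripper's body (75 mm by 177 mm) begins 78 mm behind the grasp point.
Start: joints at [-80.535, 17.183, 87.147, -0, 75.671, -3.816], TCP at [0.126, -0.535, 0.205] pointing down, gripper open.
Joint ranges: [-173.82, 173.82], [-45.26, 126.66], [13.44, 144.39], [-59.66, 239.66], [0, 175.72], [-146.38, 146.38]. Speed limits (degrees/s): [127.2, 127.2, 147.25, 180, 180, 180].

INTERFACE

Orientations are given as [roll, pitch, yaw] about the fixed x, y, z axes, in that order (R = Rz(yaw) Ry(pitch) Rx(roll)).
In Python, from cell import ctrl, vision, ticket, models gives the robot as it stands.
- The arm moves only by the tool arm_command, never from a script. Its argument "motion" is text: rows parted by semicolons, each of 6 numbers parted by spaces: the shift along the tool's x, y, z in mm, then the turn, a rotation vector about the tool's x, y, z in degrees. In form: dx dy dz wx wy wz; .... A call has 1 to 5 rows; each row is the pose to reach, as a shift and turn from the pose measured when the call began, along the tool's axes at that moment; what a row does not reach only later rows make up. A row lasts 1/12 s, in which the tool goes at most 41.7 mm and 7.16 degrees, less where a joint would pass 70% of its speed; a pose out of reach is approached as far as the arm can. A call with a gripper value outside its range is refused whole. "jaw" is the gripper's target within -1 to 1 (fully open at 1, half-way at 0, shut at -1), set as the call begins (left out, the last holds). The fingers move at their own pace and stop on an object; "grip_force" is the grip in N (left out, the last holds). Time passes only in rows, so rows that repeat a pose let the fingers close. It gives the time, the measured TCP pose, the force and the opening at its end, in the units of the state.
- ctrl.get_obs(): the state, without advancing time (a new reading comes with each control period).
- vision.capture(name): name is "scene" or "top" or "wrist"; returns the picture (420x560x3 uint8, red, green, blue); there is no depth.
- vision.camera_params(name): a dict with "mtx" (3x3 intrinsics, pixels), "dist" ([k1, k2, p1, p2, k3] as OpenCV has them; the pictures are not rectified), "R" (3x3) and "t" (3): a world point X has camera coordinates R X + t. Camera axes: x right, y down, z forward; pixel columns grow to the right and rows downward; lengths in m; the calibration is good to about 2 mm. A picture is of the moment at which its call begins: read the wrist's pose just before it. camera_params takes no time and is no camera call; for the wrist camera it gives the pose at the moment of the call.
- ticket.sign_off(): hands the job in, once; it reports no verdict.
Trained networks look in the newest picture that a camera, given by its name, has taken for a name from the list of things; names that differ only in an ending like _2 or _b are one class to them, and where a whole thing is asked for, a point or a joint stands for the part that bears it (a point fixed in the world has none). Each returns a list of dicts, best first, with "score" (0 to 1); they miss things now and then, are a little off and sometimes report something else, mostly with a low value. They report only what shows in the picture. A call takes as long as a camera call. They do not tell look-alikes from the thing itself.
- models.look_for(camera, name): "at" ([column, row] in pixels, amid what is visible of it).
The state is a dict: "time_s": time; "q": joint angles; "joint_velocities": joint speeds; "effort": joint torques, N m; "position": TCP position; "ee_rot": TCP orientation; "force": force on the tool from outside, world axes, zero at the start; "wrist_torque": the same for the moment, N m; "grip_width": opening from 0.0 (shut) to 1.0 (fully open).
Only numpy, scipy, OpenCV 4.12 (cv2) and the standard library are available. Lean on these libraries where they do the work, as an engineer would, in place of code of your own. Each camera call takes 0.05 s, during which the arm holds its last target.

TASK

Cover the open pan of limes with the flat lid that lies on the chopping block. The lid is too thin to pick up where it lies, so push it across the block until its tab sticks out well past the edge, then take it by the tab, set it down on the pan's rim so that it lies flat and none of the opening is left uncovered, and let go. Do not let the lid fall onto the bench, leave the pan where it stands, and do not disturb the other, covered pan or the glasses.

Things in the scene. Friction and masses are not known exactly. Their poses are not given: they have to be found in the camera images.
- lid: Loose flat black plastic lid, 3 mm thick, about 80 g: a plate 176 mm (its x) by 108 mm (y, +-54 mm), and in its plane a tab 40 mm wide and 50 mm long on the middle of the -y long side (y = -54 to -104 mm). Origin: centre of the plate's underside; z up. Starts flat and wholly on the block, tab towards the block's -y edge, square with it within 0.2 rad. It may lie either way round on the pan.
- lid_tab (a point): Middle of the lid's tab at half its thickness (lid frame 0, -79, 1.5 mm); axes as the lid's. The tab is straight-sided and 40 mm wide here (along the lid's x); its last 18 mm have a hanging hole and rounded corners.
- block: Thick wooden chopping block that does not move, 280 mm (its x) by 260 mm (its y) by 60 mm high, on the bench. Origin at the centre of its underside; top at z = 60 mm; edges at x = +-140 mm and y = +-130 mm. Its -y edge, towards which the lid's tab points, faces the robot's right within 0.2 rad.
- pan: The open pan: loose steel pan of limes (all below the rim), about 850 g, 65 mm high, 108 mm (its x) by 176 mm (its y) over the flat 11 mm wide rim; opening 86 by 154 mm. Origin: centre of its underside; z up. It stands left or right of the block, its y within 0.2 rad of the robot's left-right line. The lid goes on with its 176 mm side along the pan's y, underside at z = 65 mm.
- opening0 (a point): Corner of the mouth of the open pan, at the height of the rim's top: pan frame x = -43 mm, y = -77 mm, z = 65 mm.
- opening1 (a point): Corner of the mouth of the open pan, at the height of the rim's top: pan frame x = 43 mm, y = -77 mm, z = 65 mm.
- opening2 (a point): Corner of the mouth of the open pan, at the height of the rim's top: pan frame x = 43 mm, y = 77 mm, z = 65 mm.
- opening3 (a point): Corner of the mouth of the open pan, at the height of the rim's top: pan frame x = -43 mm, y = 77 mm, z = 65 mm.
- covered_pan: Loose bystander: a steel pan of the same size that already has its lid on, on the other side of the block. Origin and axes as for the open pan. Leave it alone.
- covered_pan_lid: Loose bystander: the lid that lies on the covered pan, same shape and frame as the lid to be moved, its tab towards the robot. Leave it alone.
- coupe0: Loose bystander: stemmed coupe glass, 122 mm tall, rim diameter 94 mm, foot diameter 66 mm; origin at the centre of the foot's underside. Leave it alone.
- coupe1: Loose bystander: stemmed coupe glass, 122 mm tall, rim diameter 94 mm, foot diameter 66 mm; origin at the centre of the foot's underside. Leave it alone.
Not all that is in view belongs to the job. What is shaped like the lid but yellow is not meant.

How it is judged:
By the outcome, as a careful person would: the job done as asked, in the order asked, and still so for the second after the job is handed in, with the robot touching nothing.
It also fails if it takes over 54 s, if anything falls off the work surface, if the arm or the gripper's body presses on something with over 40 N, if the wrist force passes 120 N, or if a joint passes its speed limit or range.

## Working session

There is one attempt and no reset: what is moved stays moved. The work goes in short steps, Python scripts to look and compute and a tool call to move; the robot and the scene stay as the last step left them, time stands still between calls to the robot, and variables do not carry over. Pictures are saved under pics/ and viewed, and the job is handed in when it is done.

Besides the shell and the picture viewer there is one more tool, called as name(argument=value, ...), one argument or row to a line, values as JSON. arm_command: Moves the arm, as the interface text tells. Its arguments: {"type":"object","properties":{"motion":{"type":"string"},"jaw":{"type":"number"},"grip_force":{"type":"number"}},"required":["motion"]}

```bash
ls; mkdir -p pics
python3 - <<'E'
from cell import ctrl, vision, ticket, models
import cv2
o=ctrl.get_obs();print(o)
for n in("scene","top","wrist"):
    im=vision.capture(n);cv2.imwrite(f"pics/{n}0.png",im[:,:,::-1])
    p=vision.camera_params(n);print(n,p)
E
```

```text
pics
{'time_s': 0.0, 'q': array([-8.05346691e+01,  1.72142516e+01,  8.71801451e+01,  3.61563466e-04,
        7.56700687e+01, -3.81434764e+00]), 'joint_velocities': array([ 0.05176245,  0.03056297, -0.07491344,  0.06372766, -0.04891838,
       -0.07737903]), 'effort': array([-8.86130438e-04, -5.31805766e+01, -3.52739453e+01,  7.08010560e-02,
        2.43405683e-02, -9.42661518e-05]), 'position': array([ 0.12630787, -0.53503284,  0.20490066]), 'ee_rot': array([-1.79995362e+02,  6.42992861e-02, -7.67204085e+01]), 'force': array([0.52281776, 0.21394003, 0.19990229]), 'wrist_torque': array([ 0.05499677, -0.01852594,  0.03192339]), 'grip_width': 0.9963461370043462}
scene {'mtx': array([[404.58507852,   0.        , 282.92357433],
       [  0.        , 404.58507852, 207.92438484],
       [  0.        ,   0.        ,   1.        ]]), 'dist': array([0.02812387, 0.        , 0.        , 0.        , 0.        ]), 'R': array([[ 0.62341388,  0.78170254,  0.01721251],
       [ 0.41465521, -0.3118672 , -0.85486836],
       [-0.66288475,  0.54007406, -0.51855937]]), 't': array([-0.33210716, -0.1676704
[... 297 characters left out ...]
-9.99877613e-01,  2.44080778e-03],
       [-9.87763915e-01, -1.56447556e-02, -1.55169876e-01],
       [ 1.55189071e-01, -1.30726460e-05, -9.87884787e-01]]), 't': array([-0.00891513,  0.54384029,  1.10274442])}
wrist {'mtx': array([[329.75512075,   0.        , 275.796803  ],
       [  0.        , 329.75512075, 213.43576358],
       [  0.        ,   0.        ,   1.        ]]), 'dist': array([-0.04589724,  0.        ,  0.        ,  0.        ,  0.        ]), 'R': array([[ 2.29736371e-01, -9.73252637e-01, -7.10773994e-04],
       [-9.42988557e-01, -2.22773119e-01,  2.47274583e-01],
       [-2.40818981e-01, -5.61377136e-02, -9.68945187e-01]]), 't': array([-0.54906615, -0.02595752,  0.39035963])}
```

View pics/scene0.png

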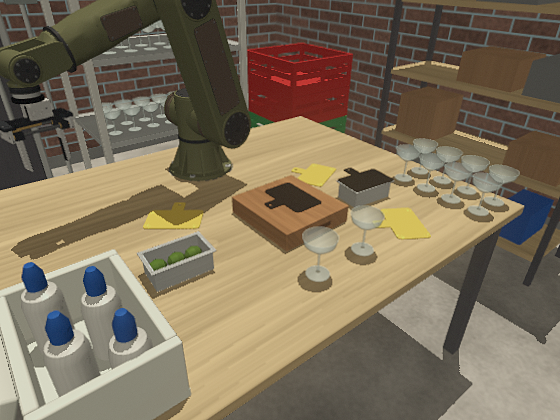

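View pics/top0.png

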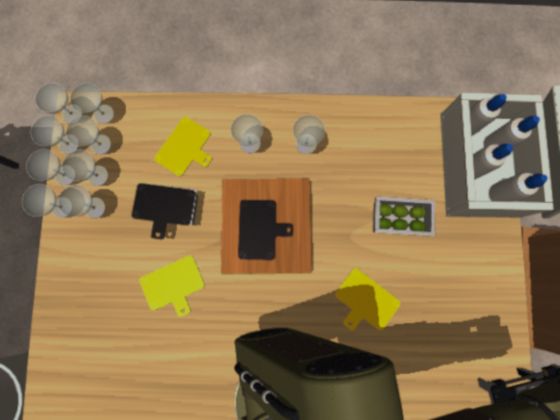

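View pics/wrist0.png

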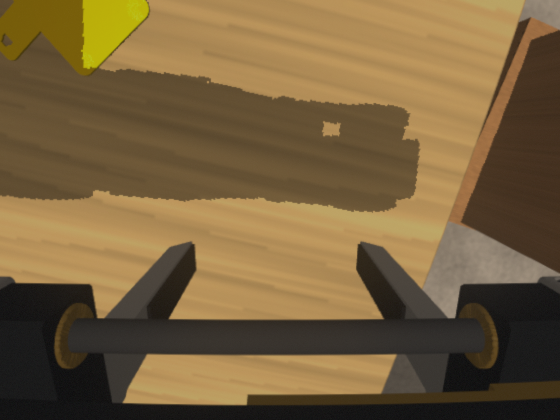

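```bash
cat > h.py <<'E'
import numpy as np, cv2
from scipy.spatial.transform import Rotation as Rn
from cell import ctrl, vision, ticket, models
def ray(p,uv):
    n=cv2.undistortPoints(np.array([[uv]],float),p["mtx"],np.array(p["dist"]))[0,0]
    R=np.array(p["R"]);t=np.array(p["t"])
    d=R.T@np.array([n[0],n[1],1.]);return -R.T@t,d/np.linalg.norm(d)
def onz(p,uv,z):
    c,d=ray(p,uv);return c+d*(z-c[2])/d[2]
def tri(*pu):
    A=np.zeros((3,3));b=np.zeros(3)
    for p,uv in pu:
        c,d=ray(p,uv);M=np.eye(3)-np.outer(d,d);A+=M;b+=M@c
    X=np.linalg.solve(A,b)
    return X,[np.linalg.norm((np.eye(3)-np.outer(d,d))@(X-c)) for c,d in[ray(p,uv) for p,uv in pu]]
def proj(p,X):
    r,_=cv2.Rodrigues(np.array(p["R"]));return cv2.projectPoints(np.array(X,float).reshape(-1,3),r,np.array(p["t"]),p["mtx"],np.array(p["dist"]))[0][:,0]
def save(im,n):cv2.imwrite(f"pics/{n}.png",im[:,:,::-1])
def pose():
    o=ctrl.get_obs();return o["position"],Rn.from_euler("xyz",o["ee_rot"],degrees=True).as_matrix(),o
def delta(pos,rpy):
    "shift in tool axes mm and rotvec deg from now to the goal"
    P,R,o=pose();G=Rn.from_euler("xyz",rpy,degrees=True).as_matrix()
    return np.round(R.T@(np.array(pos)-P)*1000,1),np.round(Rn.from_matrix(R.T@G).as_rotvec(degrees=True),2)
E
python3 - <<'E'
from h import *
ps={n:vision.camera_params(n) for n in("scene","top")}
for nm,z in [("lid",.063),("lid_tab",.0615),("block",.05),("pan",.05),("covered_pan",.05),("covered_pan_lid",.066),("coupe0",.1),("opening0",.065),("opening1",.065),("opening2",.065),("opening3",.065)]:
    r={}
    for n in ps:
        l=models.look_for(n,nm)[:3]
        print(nm,n,[(np.round(d["at"],1).tolist(),round(d["score"],2),np.round(onz(ps[n],d["at"],z),3)[:2].tolist()) for d in l])
E
```

```text
lid scene [([173.1, 220.4], 0.91, [0.394, -0.304]), ([404.3, 223.3], 0.82, [0.818, 0.231]), ([288.1, 200.2], 0.74, [0.506, 0.042])]
lid top [([171.1, 284.5], 0.77, [0.33, 0.311]), ([364.4, 300.0], 0.74, [0.295, -0.241]), ([260.0, 230.9], 0.58, [0.488, 0.06])]
lid_tab scene [([170.7, 218.6], 0.83, [0.379, -0.304]), ([293.0, 193.2], 0.82, [0.477, 0.086]), ([406.7, 221.0], 0.68, [0.813, 0.249])]
lid_tab top [([257.8, 227.9], 0.89, [0.496, 0.067]), ([367.6, 301.5], 0.82, [0.291, -0.25]), ([309.3, 133.1], 0.75, [0.788, -0.082])]
block scene [([285.2, 213.3], 0.72, [0.546, -0.003])]
block top [([275.8, 221.2], 0.64, [0.518, 0.015])]
pan scene [([178.6, 262.0], 0.55, [0.565, -0.372])]
pan top [([403.9, 216.9], 0.79, [0.537, -0.365])]
covered_pan scene [([363.5, 195.6], 0.6, [0.617, 0.279])]
covered_pan top [([193.2, 214.2], 0.43, [0.535, 0.26])]
covered_pan_lid scene [([362.9, 179.1], 0.83, [0.553, 0.345])]
covered_pan_lid top [([159.4, 207.5], 0.93, [0.551, 0.357])]
coupe0 scene [([318.2, 245.8], 0.7, [0.781, -0.084]), ([365.9, 218.8], 0.63, [0.768, 0.111])]
coupe0 top [([248.8, 132.7], 0.83, [0.772, 0.098]), ([312.2, 132.0], 0.75, [0.777, -0.088])]
opening0 scene [([178.5, 261.2], 0.63, [0.58, -0.378])]
opening0 top [([406.9, 218.2], 0.97, [0.531, -0.369]), ([275.5, 220.4], 0.65, [0.519, 0.016])]
opening1 scene [([178.5, 261.2], 0.63, [0.58, -0.378])]
opening1 top [([406.9, 218.2], 0.97, [0.531, -0.369]), ([275.5, 220.4], 0.65, [0.519, 0.016])]
opening2 scene [([178.5, 261.2], 0.63, [0.58, -0.378])]
opening2 top [([406.9, 218.2], 0.97, [0.531, -0.369]), ([275.5, 220.4], 0.65, [0.519, 0.016])]
opening3 scene [([178.5, 261.2], 0.63, [0.58, -0.378])]
opening3 top [([406.9, 218.2], 0.97, [0.531, -0.369]), ([275.5, 220.4], 0.65, [0.519, 0.016])]
```

Run:
```python
from h import *
P,R,o=pose();p=vision.camera_params("wrist")
c=-p["R"].T@p["t"];print("cam in tool",R.T@(c-P), "axes in tool (cols x,y,z)\n",np.round(R.T@p["R"].T,3))
def view(tgt,z,yaw):
    # tool pose such that optical axis meets tgt
    G=Rn.from_euler("xyz",[180,0,yaw],degrees=True).as_matrix()
    ct=R.T@(c-P);d=G@(R.T@p["R"].T[:,2])
    off=G@ct; h=z+off[2]-tgt[2]; s=-h/d[2]
    return np.array([tgt[0]-off[0]-d[0]*s,tgt[1]-off[1]-d[1]*s,z])
for tgt in([.535,-.37,.065],[.5,.05,.06],[.5,-.05,.06]):
  for yaw in(-77,-90,0):
    for z in (.2,.3):
      q=view(tgt,z,yaw);print(tgt,yaw,z,np.round(q,3),delta(q,[180,0,yaw]))
```

```text
cam in tool [-0.00062416 -0.07137906 -0.17922111] axes in tool (cols x,y,z)
 [[ 1.    -0.     0.   ]
 [-0.     0.969  0.247]
 [-0.    -0.247  0.969]]
[0.535, -0.37, 0.065] -77 0.2 [ 0.544 -0.369  0.2  ] (array([ -66.4, -444.5,    5.4]), array([ 0.  , -0.  ,  0.28]))
[0.535, -0.37, 0.065] -77 0.3 [ 0.569 -0.363  0.3  ] (array([ -66.2, -470. ,  -94.6]), array([ 0.  , -0.  ,  0.28]))
[0.535, -0.37, 0.065] -90 0.2 [ 0.544 -0.371  0.2  ] (array([ -64.4, -444.1,    5.4]), array([ 0.  , -0.  , 13.28]))
[0.535, -0.37, 0.065] -90 0.3 [ 0.569 -0.371  0.3  ] (array([ -58.5, -469. ,  -94.6]), array([ 0.  , -0.  , 13.28]))
[0.535, -0.37, 0.065] 0 0.2 [ 0.536 -0.361  0.2  ] (array([ -75.5, -438.3,    5.4]), array([  0.  ,  -0.  , -76.72]))
[0.535, -0.37, 0.065] 0 0.3 [ 0.536 -0.336  0.3  ] (array([-100.3, -444.1,  -94.6]), array([  0.  ,  -0.  , -76.72]))
[0.5, 0.05, 0.06] -77 0.2 [0.51  0.052 0.2  ] (array([-483.2, -508.2,    5.4]), array([ 0.  , -0.  ,  0.28]))
[0.5, 0.05, 0.06] -77 0.3 [0.535 0.057 0.3  ] (array([-483.1, -533.7,  -94.6]), array([ 0.  , -0.  ,  0.28]))
[0.5, 0.05, 0.06] -90 0.2 
[... 401 characters left out ...]
.  , -76.72]))
[0.5, -0.05, 0.06] -77 0.2 [ 0.51  -0.048  0.2  ] (array([-385.8, -485.2,    5.4]), array([ 0.  , -0.  ,  0.28]))
[0.5, -0.05, 0.06] -77 0.3 [ 0.535 -0.043  0.3  ] (array([-385.7, -510.8,  -94.6]), array([ 0.  , -0.  ,  0.28]))
[0.5, -0.05, 0.06] -90 0.2 [ 0.51  -0.051  0.2  ] (array([-383.6, -484.8,    5.4]), array([ 0.  , -0.  , 13.28]))
[0.5, -0.05, 0.06] -90 0.3 [ 0.536 -0.051  0.3  ] (array([-377.7, -509.7,  -94.6]), array([ 0.  , -0.  , 13.28]))
[0.5, -0.05, 0.06] 0 0.2 [ 0.501 -0.04   0.2  ] (array([-396.2, -478. ,    5.4]), array([  0.  ,  -0.  , -76.72]))
[0.5, -0.05, 0.06] 0 0.3 [ 0.501 -0.014  0.3  ] (array([-421. , -483.9,  -94.6]), array([  0.  ,  -0.  , -76.72]))
```

arm_command(
  motion="-6 -35 -20 0 0 0; -12 -70 -40 0 0 0; -18 -105 -60 0 0 0; -24 -140 -80 0 0 0; -30 -175 -95 0 0 0",
  jaw=0.0,
)

```text
time_s: 1.67
position: [0.2912, -0.4651, 0.3024]
ee_rot: [-180.0, -0.1, -76.7]
force: [-0.2, -0.8, 0.2]
grip_width: 0.685
```

arm_command(
  motion="-6 -41 0 0 0 0; -12 -82 0 0 0 0; -18 -123 0 0 0 0; -24 -164 0 0 0 0; -30 -200 0 0 0 0",
)

```text
time_s: 2.08
position: [0.4811, -0.3886, 0.3024]
ee_rot: [-180.0, -0.1, -76.7]
force: [-0.1, -1.5, 0.4]
grip_width: 0.496
```

Run:
```python
from h import *
p=vision.camera_params("wrist");im=vision.capture("wrist");save(im,"w1");np.save("p1.npy",p,allow_pickle=True);o=ctrl.get_obs();print(o["position"],o["ee_rot"],o["time_s"])
for n in("pan","opening0"):print(models.look_for("wrist",n)[:4])
```

```text
[ 0.48548553 -0.38570267  0.30158781] [-1.79923025e+02 -1.87787810e-02 -7.64908025e+01] 2.1333
[{'at': [264.3, 136.3], 'score': 0.82}]
[{'at': [261.3, 134.1], 'score': 0.73}, {'at': [34.7, 94.7], 'score': 0.24}]
```

View pics/w1.png

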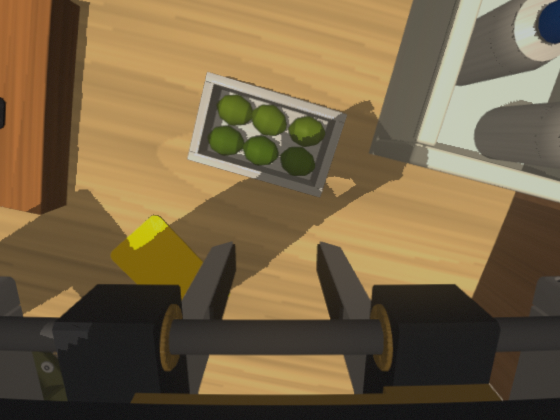

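arm_command(
  motion="0 -40 0 0 0 0; 0 -80 0 0 0 0; 0 -90 0 0 0 0; 0 -90 0 0 0 0; 0 -90 0 0 0 0",
)

```text
time_s: 2.65
position: [0.5675, -0.3683, 0.3013]
ee_rot: [180.0, -0.0, -76.6]
force: [-0.3, 0.3, 0.3]
grip_width: 0.502
```

Run:
```python
from h import *
p=vision.camera_params("wrist");im=vision.capture("wrist");save(im,"w2");np.save("p2.npy",p,allow_pickle=True);o=ctrl.get_obs();print(o["position"],o["ee_rot"],o["time_s"],np.abs(o["joint_velocities"]).max())
for n in("pan",):print(models.look_for("wrist",n)[:4])
for n in("w1","w2"):
    i=cv2.imread(f"pics/{n}.png");a=i[50:350,150:450] if n=="w2" else i[50:220,160:370]
    cv2.imwrite(f"pics/{n}c.png",cv2.resize(a,None,fx=3 if n=="w1" else 2,fy=3 if n=="w1" else 2,interpolation=cv2.INTER_CUBIC))
```

```text
[ 0.56698122 -0.36859456  0.30174089] [ 1.79979048e+02 -4.88154776e-02 -7.66059535e+01] 2.7 0.9268337986018547
[{'at': [264.1, 206.9], 'score': 0.93}]
```

View pics/w2.png

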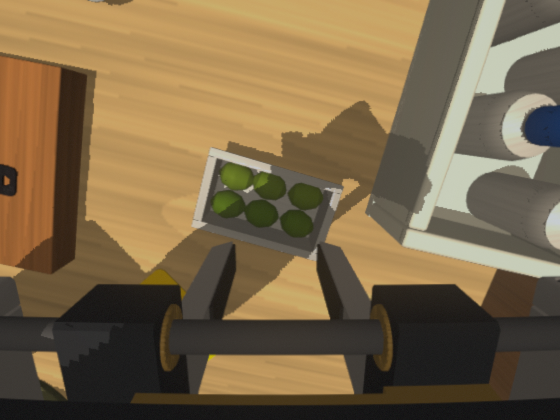

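View pics/w1c.png

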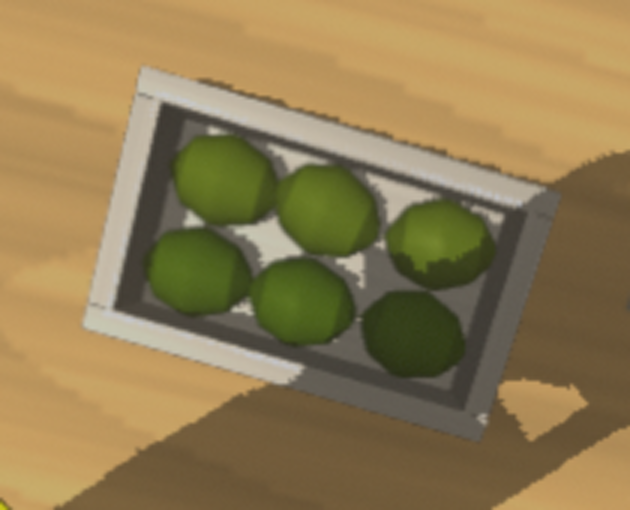

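View pics/w2c.png

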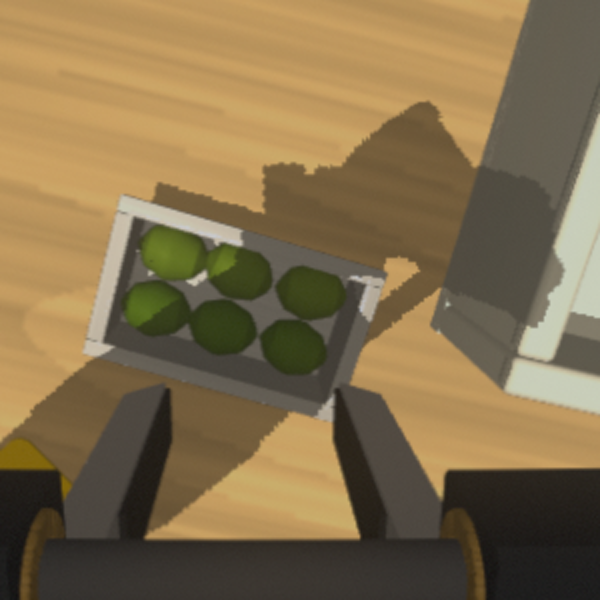

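```bash
cat > panfit.py <<'E'
from h import *
from scipy.optimize import least_squares
def fitrect(obs,L,W,x0,free_z=True):
    """obs: list of (cam, uv4 in order of corners) ; corners local: given list"""
    def f(v):
        x,y,z,a=v;c,s=np.cos(a),np.sin(a)
        X=np.array([[x+c*lx-s*ly,y+s*lx+c*ly,z] for lx,ly in LOC])
        return np.concatenate([(proj(p,X)[ix]-uv).ravel() for p,uv,ix in obs])
    LOC=[(W/2,L/2),(W/2,-L/2),(-W/2,-L/2),(-W/2,L/2)]
    r=least_squares(f,x0,x_scale=[.01,.01,.01,.1]);return r.x,np.round(f(r.x).reshape(-1,2),1)
E
python3 - <<'E'
from panfit import *
p1=np.load("p1.npy",allow_pickle=True).item();p2=np.load("p2.npy",allow_pickle=True).item()
a=np.array([[207.7,72.3],[346.7,114.3],[320,196.7],[187.7,158.7]]);b=np.array([[211,147.5],[342.5,187],[315,259],[192.5,225]])
for u,v in zip(a,b):print(tri((p1,u),(p2,v)), np.round(onz(p2,v,.065),4))
ix=[0,1,2,3]
print(fitrect([(p2,b,ix)],.176,.108,[.535,-.37,.065,0]))
print(fitrect([(p1,a,ix)],.176,.108,[.535,-.37,.065,0]))
print(fitrect([(p1,a,ix),(p2,b,ix)],.176,.108,[.535,-.37,.065,0]))
E
```

```text
(array([ 0.59687503, -0.27798205,  0.06460173]), [np.float64(6.633534356716e-05), np.float64(6.633534356718018e-05)]) [ 0.5969 -0.2781  0.065 ]
(array([ 0.58779157, -0.45030486,  0.0695544 ]), [np.float64(0.0006506558816650886), np.float64(0.0006506558816649298)]) [ 0.5871 -0.4507  0.065 ]
(array([ 0.47949441, -0.44706153,  0.05215708]), [np.float64(0.0019981292110850314), np.float64(0.001998129211085032)]) [ 0.484  -0.4422  0.065 ]
(array([ 0.48983386, -0.27105166,  0.05719557]), [np.float64(0.0005009221312256197), np.float64(0.0005009221312255842)]) [ 0.4927 -0.273   0.065 ]
(array([ 0.5371897 , -0.36135485,  0.05238947, -0.05729604]), array([[ 0.6, -0.2],
       [-1. , -0.6],
       [ 0.6,  0.9],
       [-0.2, -0. ]]))
(array([ 0.5393363 , -0.36213461,  0.06021686, -0.04993815]), array([[ 0.1, -0.3],
       [-0. , -0.1],
       [-0.2,  0. ],
       [ 0.2,  0.3]]))
(array([ 0.53881644, -0.36167846,  0.05733548, -0.0533521 ]), array([[ 0.3,  0.3],
       [-0.9,  0.6],
       [-1.2,  0.1],
       [ 0.2,  0.2],
       [ 0.1, -1. ],
       [ 0.3, -1.4],
       [ 1.8,  1.1],
       [-0.5,  0.2]]))
```

Run:
```python
from h import *
print(delta([.50,.05,.3],[180,0,0]),delta([.5,.02,.3],[180,0,0]))
```

```text
(array([-422.8,  -31.8,    1.6]), array([ 5.000e-02, -6.000e-02, -7.663e+01])) (array([-393.6,  -24.9,    1.6]), array([ 5.000e-02, -6.000e-02, -7.663e+01]))
```

arm_command(
  motion="-38 -3 0 0 0 -7; -76 -6 0 0 0 -14; -114 -9 0 0 0 -21; -152 -12 0 0 0 -28; -190 -14 0 0 0 -35",
)

```text
time_s: 3.17
position: [0.5348, -0.18, 0.3025]
ee_rot: [180.0, -0.1, -41.4]
force: [0.7, 0.8, 0.6]
grip_width: 0.501
```

arm_command(
  motion="-30 -24 0 0 0 -7; -60 -49 0 0 0 -14; -90 -74 0 0 0 -21; -120 -98 0 0 0 -28; -150 -123 0 0 0 -35",
)

```text
time_s: 3.58
position: [0.5021, 0.012, 0.3028]
ee_rot: [179.9, -0.2, -6.2]
force: [0.7, 0.2, 0.3]
grip_width: 0.498
```

Run:
```python
from h import *
print(ctrl.get_obs()["position"],delta([.50,.05,.3],[180,0,0]))
```

```text
[0.50206938 0.01197815 0.30283592] (array([ -6.1, -37.6,   2.8]), array([ 0.1 , -0.17, -6.16]))
```

arm_command(
  motion="-3 -20 1 0 0 -6; -6 -38 3 0 0 -6; -6 -38 3 0 0 -6; -6 -38 3 0 0 -6",
)

```text
time_s: 3.92
position: [0.4996, 0.0498, 0.3002]
ee_rot: [179.9, -0.2, -0.2]
force: [-0.4, -0.2, 0.2]
grip_width: 0.499
```

Run:
```python
from h import *
p=vision.camera_params("wrist");im=vision.capture("wrist");save(im,"w3");np.save("p3.npy",p,allow_pickle=True);o=ctrl.get_obs();print(o["position"],o["ee_rot"],o["time_s"],np.abs(o["joint_velocities"]).max())
for n in("lid","lid_tab","block"):print(models.look_for("wrist",n)[:3])
```

```text
[0.499867   0.04925207 0.30013951] [179.8798734   -0.20708371  -0.23652079] 3.9667 0.8354406062565797
[{'at': [157.8, 10.9], 'score': 0.81}, {'at': [477.0, 17.5], 'score': 0.76}, {'at': [273.0, 173.6], 'score': 0.65}]
[{'at': [477.3, 19.6], 'score': 0.91}, {'at': [266.9, 170.8], 'score': 0.84}, {'at': [157.9, 13.5], 'score': 0.69}]
[{'at': [291.6, 209.9], 'score': 0.98}, {'at': [488.4, 279.5], 'score': 0.69}]
```

View pics/w3.png

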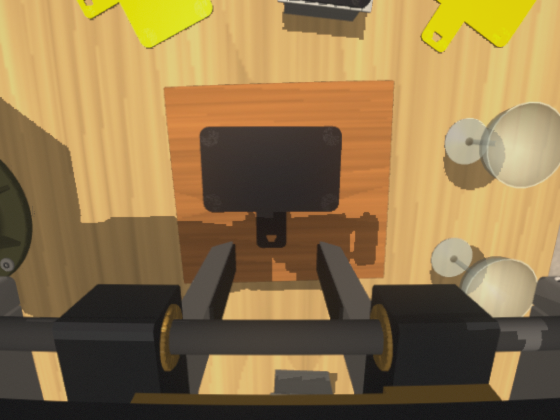

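arm_command(
  motion="0 35 0 0 0 0; 0 70 0 0 0 0; 0 70 0 0 0 0; 0 70 0 0 0 0",
)

```text
time_s: 4.45
position: [0.4997, -0.0228, 0.3]
ee_rot: [179.9, -0.2, -0.5]
force: [-0.1, 0.4, 0.9]
grip_width: 0.502
```

Run:
```python
from h import *
p=vision.camera_params("wrist");im=vision.capture("wrist");save(im,"w4");np.save("p4.npy",p,allow_pickle=True);o=ctrl.get_obs();print(o["position"],o["ee_rot"],o["time_s"],np.abs(o["joint_velocities"]).max())
for n in("w3","w4"):
    i=cv2.imread(f"pics/{n}.png");a=i[70:300,150:410] if n=="w3" else i[120:350,150:410]
    if n=="w4":a=i[0:260,150:410]
    cv2.imwrite(f"pics/{n}c.png",cv2.resize(a,None,fx=2.3,fy=2.3,interpolation=cv2.INTER_CUBIC))
```

```text
[ 0.49977981 -0.02170845  0.3000313 ] [ 1.79895959e+02 -1.78028798e-01 -4.14167772e-01] 4.5 2.0747011914391384
```

View pics/w4.png

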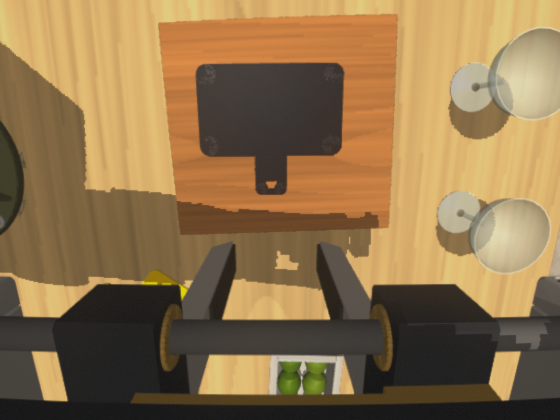

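View pics/w4c.png

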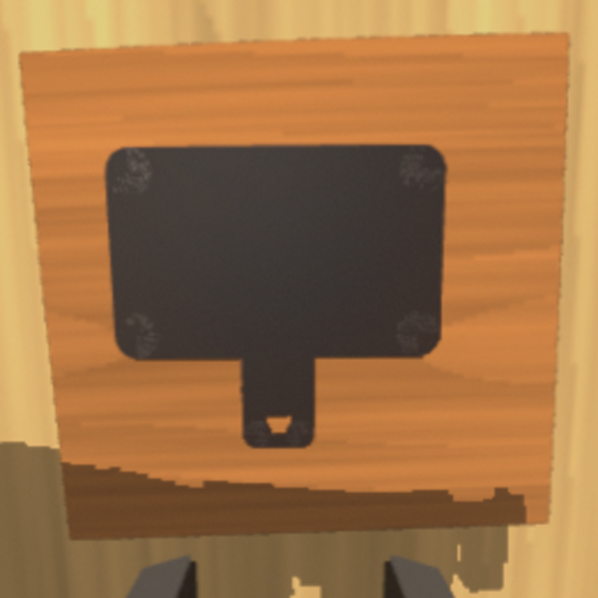

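View pics/w3c.png

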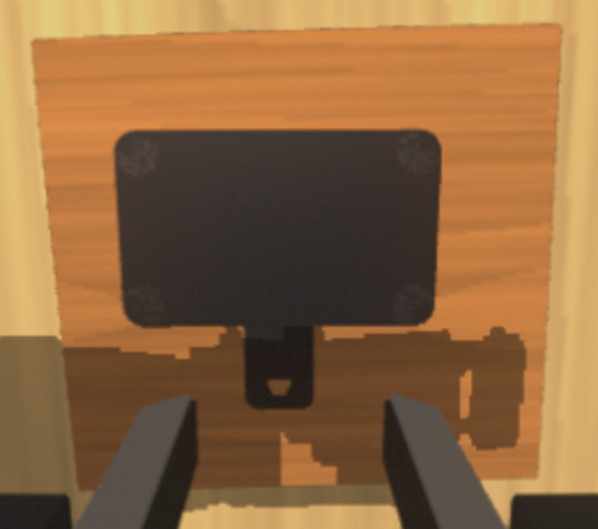

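Run:
```python
from panfit import *
p3=np.load("p3.npy",allow_pickle=True).item();p4=np.load("p4.npy",allow_pickle=True).item()
f=lambda l,o:np.array(l,float)/2.3+np.array(o)
l4=f([(105,146),(446,145),(442,357),(115,360)],(150,0));l3=f([(114,130),(441,130),(435,324),(122,326)],(150,70))
b4=f([(20,51),(569,33),(548,523),(70,540)],(150,0));b3=f([(33,39),(561,23),(538,478),(77,491)],(150,70))
t4=f([(243,448),(315,446)],(150,0));print("tab tip",[np.round(onz(p4,u,.063),4) for u in t4])
for nm,a,b in(("lid",l3,l4),("block",b3,b4)):
    for u,v in zip(a,b):
        X,e=tri((p3,u),(p4,v));print(nm,np.round(X,4),np.round(e,4),np.round(onz(p4,v,.063 if nm=="lid" else .06),4))
# order for fitrect LOC: (W/2,L/2),(W/2,-L/2),(-W/2,-L/2),(-W/2,L/2); image TL=(x-,y+) TR=(x+,y+) BR=(x+,y-)
ix=[3,0,1,2]
for nm,a,b,L,W,z in(("lid",l3,l4,.108,.176,.063),("block",b3,b4,.26,.28,.06)):
    print(nm,fitrect([(p3,a,ix),(p4,b,ix)],L,W,[.5,.05,z,0]))
```

```text
tab tip [array([ 0.4743, -0.0326,  0.063 ]), array([ 0.5145, -0.0318,  0.063 ])]
lid [0.4076 0.1254 0.0654] [0. 0.] [0.4071 0.1259 0.063 ]
lid [0.5817 0.1248 0.0629] [0.0002 0.0002] [0.5818 0.1248 0.063 ]
lid [0.5846 0.0163 0.0562] [0.0004 0.0004] [0.5836 0.0169 0.063 ]
lid [0.4045 0.0165 0.0585] [0.0002 0.0002] [0.4057 0.0169 0.063 ]
block [0.3664 0.1723 0.0613] [0.0002 0.0002] [0.3658 0.1726 0.06  ]
block [0.6446 0.1803 0.0559] [0. 0.] [0.6432 0.1791 0.06  ]
block [ 0.6502 -0.0789  0.0607] [0.0003 0.0003] [ 0.65  -0.079  0.06 ]
block [ 0.3706 -0.0876  0.0572] [0.0005 0.0005] [ 0.372  -0.0866  0.06  ]
lid (array([ 0.49437116,  0.0712931 ,  0.06272696, -0.00151785]), array([[-0.4,  0. ],
       [ 0.7, -0.3],
       [-0.5,  0.6],
       [ 0.8,  0.1],
       [-0.4,  0.4],
       [ 0.5, -0.3],
       [-1.1, -0.2],
       [ 0.5, -0.4]]))
block (array([0.50783242, 0.04641813, 0.05749809, 0.02500538]), array([[-0.7, -0.1],
       [ 0.4,  0.2],
       [-0.4, -0.3],
       [ 0.6, -0.3],
       [-0.3,  0.5],
       [ 0.4, -0. ],
       [ 0.1,  0.2],
       [-0.1, -0.3]]))
```

Run:
```python
from h import *
print(delta([.4944,.152,.10],[180,0,0]))
```

```text
(array([  -7.3, -174. ,  199.7]), array([ 0.1 , -0.18, -0.41]))
```

arm_command(
  motion="-2 -37 12 0.1 -0.2 -0.4; -4 -74 24 0.1 -0.2 -0.4; -6 -110 40 0.1 -0.2 -0.4; -7 -145 60 0.1 -0.2 -0.4; -7 -174 85 0.1 -0.2 -0.4",
  jaw=1.0,
)

```text
time_s: 4.92
position: [0.4939, 0.1553, 0.2149]
ee_rot: [-180.0, -0.1, 0.1]
force: [1.5, -0.0, 0.2]
grip_width: 0.819
```

arm_command(
  motion="0 0 38 0 0 0; 0 0 76 0 0 0; 0 0 105 0 0 0; 0 0 115 0 0 0; 0 0 115 0 0 0",
)

```text
time_s: 5.33
position: [0.493, 0.1557, 0.0982]
ee_rot: [180.0, 0.1, 0.1]
force: [-0.4, -0.2, -0.2]
grip_width: 1.0
```

Run:
```python
from h import *
o=ctrl.get_obs();print(o["position"],o["ee_rot"],o["force"],delta([.4944,.152,.066],[180,0,0]))
p=vision.camera_params("wrist");im=vision.capture("wrist");save(im,"w5");im=vision.capture("scene");cv2.imwrite("pics/s5.png",cv2.resize(im[150:270,210:410,::-1],None,fx=4,fy=4,interpolation=cv2.INTER_CUBIC))
```

```text
[0.49304134 0.15568331 0.09816766] [1.79996127e+02 1.10712290e-01 9.51051088e-02] [-0.36948279 -0.15981739 -0.18836348] (array([ 1.4,  3.7, 32.2]), array([0.  , 0.11, 0.1 ]))
```

View pics/s5.png

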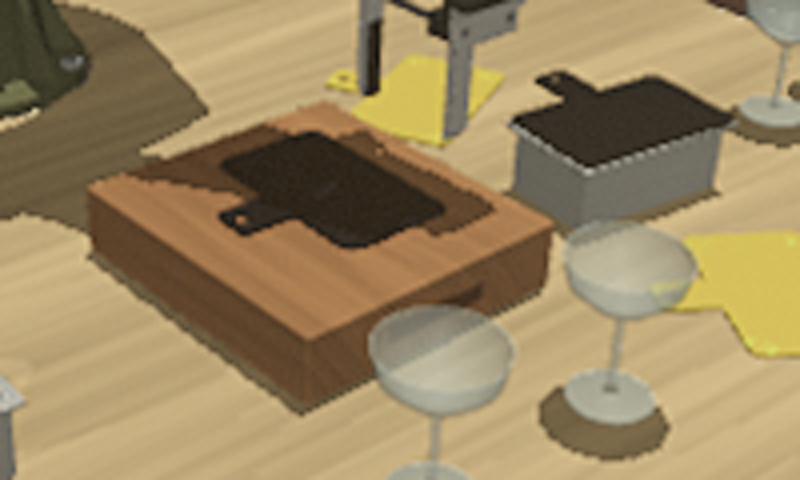

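View pics/w5.png

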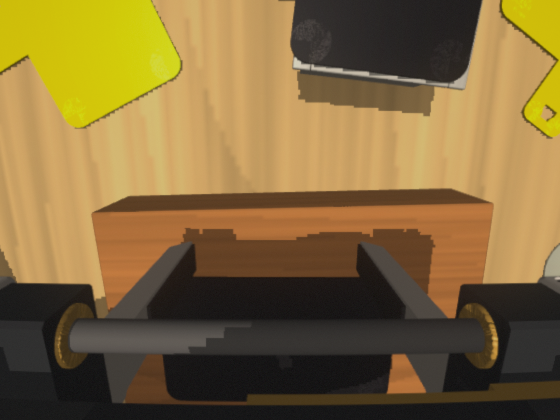

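arm_command(
  motion="1 2 15 0 0.1 0.1; 1 2 30 0 0.1 0.1; 1 2 34 0 0.1 0.1; 1 2 35 0 0.1 0.1; 1 2 35 0 0.1 0.1",
)

```text
time_s: 5.85
position: [0.4966, 0.154, 0.0678]
ee_rot: [-179.9, -0.4, -0.0]
force: [-0.8, -0.7, 1.2]
grip_width: 0.998
```

arm_command(
  motion="0 0 1 0 0 0; 0 0 1 0 0 0; 0 0 2 0 0 0; 0 0 2 0 0 0",
)

```text
time_s: 6.18
position: [0.4968, 0.154, 0.0661]
ee_rot: [-179.9, -0.4, -0.0]
force: [1.1, -0.3, -0.4]
grip_width: 1.001
```

Run:
```python
from h import *
for i in range(3):
    o=ctrl.get_obs();print(np.round(o["position"],4),np.round(o["ee_rot"],2),np.round(o["force"],1),np.round(o["effort"],2),o["wrist_torque"]);
```

```text
[0.4968 0.154  0.0661] [-1.799e+02 -4.100e-01 -4.000e-02] [ 1.1 -0.3 -0.4] [-0.000e+00 -5.310e+01 -2.986e+01  7.000e-02 -5.000e-02  0.000e+00] [ 0.03102651 -0.08124738  0.02381276]
[0.4968 0.154  0.0661] [-1.799e+02 -4.100e-01 -4.000e-02] [ 1.1 -0.3 -0.4] [-0.000e+00 -5.310e+01 -2.986e+01  7.000e-02 -5.000e-02  0.000e+00] [ 0.03102651 -0.08124738  0.02381276]
[0.4968 0.154  0.0661] [-1.799e+02 -4.100e-01 -4.000e-02] [ 1.1 -0.3 -0.4] [-0.000e+00 -5.310e+01 -2.986e+01  7.000e-02 -5.000e-02  0.000e+00] [ 0.03102651 -0.08124738  0.02381276]
```

arm_command(
  motion="-2 0 1.5 0 -0.4 0; -2 0 1.5 0 -0.4 0; -2 0 2 0 -0.4 0; -2 0 2 0 -0.4 0; -2 0 2 0 -0.4 0",
)

```text
time_s: 6.6
position: [0.4947, 0.154, 0.064]
ee_rot: [-179.9, -0.0, -0.0]
force: [-0.5, 0.6, -0.8]
grip_width: 1.0
```

arm_command(
  motion="0 0 1 0 0 0; 0 0 1 0 0 0; 0 0 1 0 0 0; 0 0 1 0 0 0",
)

```text
time_s: 6.93
position: [0.4948, 0.154, 0.063]
ee_rot: [-179.9, -0.0, -0.0]
force: [0.2, -0.9, 0.7]
grip_width: 1.003
```

arm_command(
  motion="0 0 1 0 0 0; 0 0 1 0 0 0; 0 0 1 0 0 0",
)

```text
time_s: 7.18
position: [0.4947, 0.154, 0.062]
ee_rot: [-179.9, -0.0, -0.0]
force: [-0.0, -0.9, -0.0]
grip_width: 0.997
```

arm_command(
  motion="0 0 1 0 0 0; 0 0 1 0 0 0; 0 0 1 0 0 0",
)

```text
time_s: 7.43
position: [0.4947, 0.154, 0.0609]
ee_rot: [-179.9, 0.0, -0.0]
force: [0.0, -0.9, 0.2]
grip_width: 0.997
```

arm_command(
  motion="0 8 0 0 0 0; 0 16 0 0 0 0; 0 24 0 0 0 0; 0 32 0 0 0 0; 0 40 0 0 0 0",
)

```text
time_s: 7.85
position: [0.4946, 0.1129, 0.0608]
ee_rot: [-179.9, 0.0, -0.1]
force: [-0.6, -0.1, 0.2]
grip_width: 1.001
```

arm_command(
  motion="0 8 0 0 0 0; 0 16 0 0 0 0; 0 24 0 0 0 0; 0 32 0 0 0 0; 0 40 0 0 0 0",
)

```text
time_s: 8.27
position: [0.4946, 0.0721, 0.0608]
ee_rot: [-179.9, 0.0, -0.1]
force: [0.3, 1.0, 0.7]
grip_width: 0.999
```

Run:
```python
from h import *
o=ctrl.get_obs();print(o["position"],o["ee_rot"],o["force"])
im=vision.capture("top");cv2.imwrite("pics/t6.png",cv2.resize(im[160:290,200:340,::-1],None,fx=4,fy=4,interpolation=cv2.INTER_CUBIC))
im=vision.capture("scene");cv2.imwrite("pics/s6.png",cv2.resize(im[150:270,210:410,::-1],None,fx=4,fy=4,interpolation=cv2.INTER_CUBIC))
```

```text
[0.49461012 0.07213908 0.06079915] [-1.79902061e+02  2.38010292e-03 -6.33183974e-02] [0.27171166 1.02192377 0.66640396]
```

View pics/s6.png

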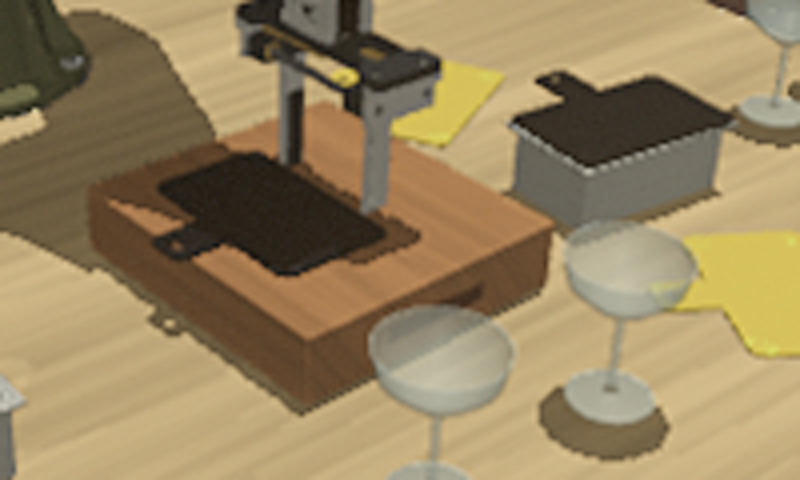

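View pics/t6.png

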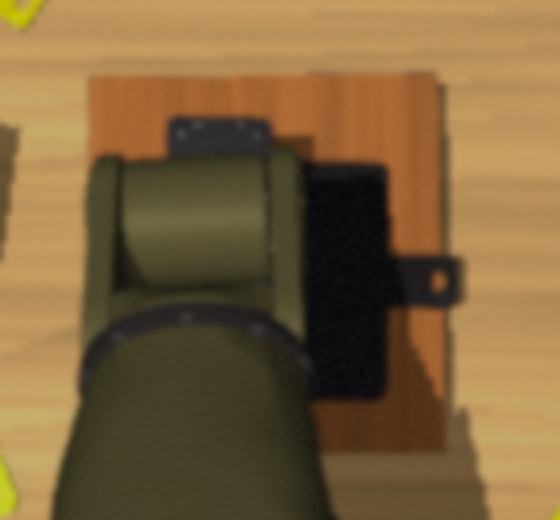

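arm_command(
  motion="0 9 0 0 0 0; 0 18 0 0 0 0; 0 27 0 0 0 0; 0 35 0 0 0 0; 0 42 0 0 0 0",
)

```text
time_s: 8.78
position: [0.4945, 0.0289, 0.0608]
ee_rot: [-179.9, 0.0, -0.1]
force: [-0.1, 1.2, 0.4]
grip_width: 0.999
```

Run:
```python
from h import *
o=ctrl.get_obs();print(o["position"],o["ee_rot"],o["force"])
p=vision.camera_params("top");im=vision.capture("top");cv2.imwrite("pics/t7.png",cv2.resize(im[160:290,200:340,::-1],None,fx=4,fy=4,interpolation=cv2.INTER_CUBIC))
im=vision.capture("scene");cv2.imwrite("pics/s7.png",cv2.resize(im[150:270,210:410,::-1],None,fx=4,fy=4,interpolation=cv2.INTER_CUBIC))
```

```text
[0.49454817 0.02888421 0.06075205] [-1.79912236e+02  3.31712593e-03 -1.37784761e-01] [-0.14139562  1.19211562  0.4196424 ]
```

View pics/t7.png

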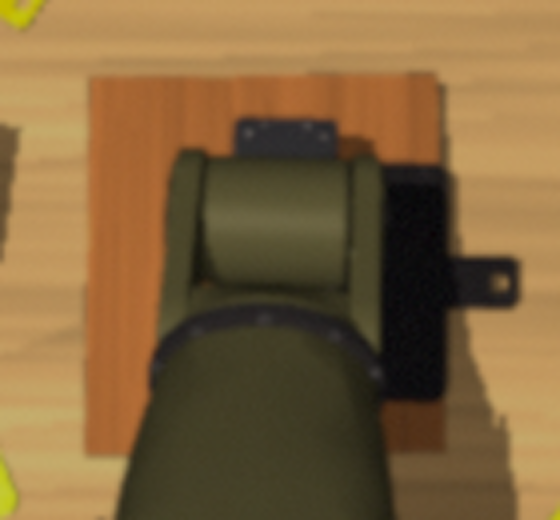

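arm_command(
  motion="0 -12 0 0 0 0; 0 -20 -10 0 0 0; 0 -20 -50 0 0 0; 0 0 -90 0 0 0; 0 20 -130 0 0 0",
)

```text
time_s: 9.3
position: [0.4941, 0.0128, 0.1875]
ee_rot: [-179.9, 0.0, -0.0]
force: [1.2, -0.5, -0.1]
grip_width: 1.002
```

arm_command(
  motion="0 38 -12 0 0 0; 0 76 -25 0 0 0; 0 90 -40 0 0 0; 0 90 -40 0 0 0; 0 90 -40 0 0 0",
)

```text
time_s: 9.72
position: [0.4943, -0.0766, 0.2281]
ee_rot: [-179.9, -0.1, -0.0]
force: [0.5, 0.1, -0.0]
grip_width: 1.0
```

Run:
```python
from h import *
p=vision.camera_params("wrist");im=vision.capture("wrist");save(im,"w8");np.save("p8.npy",p,allow_pickle=True);o=ctrl.get_obs();print(o["position"],o["ee_rot"],o["time_s"],np.abs(o["joint_velocities"]).max())
print(models.look_for("wrist","lid_tab")[:3])
cv2.imwrite("pics/w8c.png",cv2.resize(im[30:290,150:410,::-1],None,fx=2.3,fy=2.3,interpolation=cv2.INTER_CUBIC))
```

```text
[ 0.49401746 -0.07602647  0.22725244] [-1.79903992e+02  2.90647265e-02  1.86138171e-02] 9.7667 0.8283338454170887
[{'at': [128.0, 286.5], 'score': 0.8}, {'at': [275.1, 161.6], 'score': 0.74}]
```

View pics/w8.png

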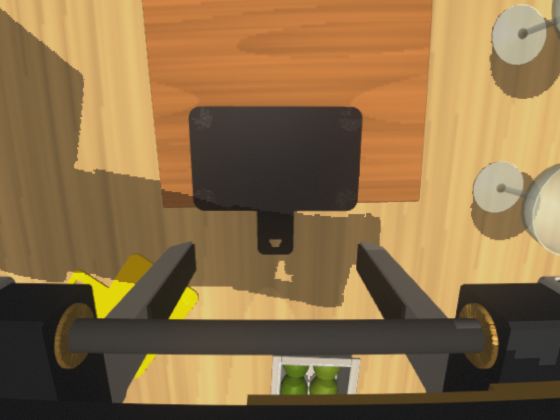

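View pics/w8c.png

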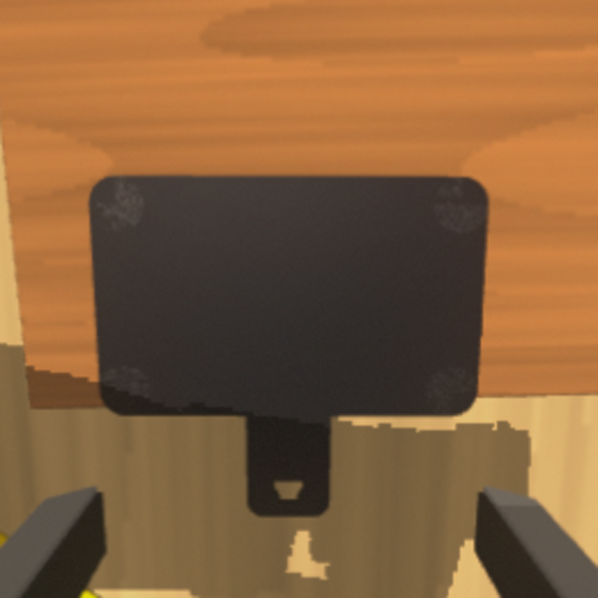

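Run:
```python
from panfit import *
p=np.load("p8.npy",allow_pickle=True).item()
f=lambda l,o:np.array(l,float)/2.3+np.array(o)
l=f([(88,177),(490,178),(477,414),(99,414)],(150,30))
print(fitrect([(p,l,[3,0,1,2])],.108,.176,[.5,-.03,.063,0]))
print([np.round(onz(p,u,.063),4) for u in l])
print([np.round(onz(p,u,.063),4) for u in f([(247,516),(330,515)],(150,30))], [np.round(onz(p,u,.06),4) for u in f([(30,408),(600,394)],(150,30))])
```

```text
(array([ 0.49387473, -0.0355143 ,  0.0617538 , -0.00302711]), array([[-0.1, -0.6],
       [-0.1, -0.6],
       [-0.8,  0.8],
       [ 1. ,  0.5]]))
[array([0.4064, 0.018 , 0.063 ]), array([0.5819, 0.0175, 0.063 ]), array([ 0.5822, -0.0886,  0.063 ]), array([ 0.405 , -0.0883,  0.063 ])]
[array([ 0.4736, -0.1393,  0.063 ]), array([ 0.5138, -0.1388,  0.063 ])] [array([ 0.3716, -0.0861,  0.06  ]), array([ 0.6409, -0.0796,  0.06  ])]
```

arm_command(
  motion="0 20 30 0 0 0; 0 37 60 0 0 0; 0 37 95 0 0 0; 0 37 115 0 0 0; 0 37 120 0 0 0",
)

```text
time_s: 10.23
position: [0.4919, -0.1107, 0.1027]
ee_rot: [-179.8, 0.4, 0.1]
force: [-0.5, 0.0, -0.4]
grip_width: 1.0
```

Run:
```python
from h import *
print(ctrl.get_obs()["position"],delta([.4938,-.113,.0425],[180,0,0]))
```

```text
[ 0.49186165 -0.11073141  0.10269656] (array([ 2.4,  2.5, 60.2]), array([-0.22,  0.45,  0.14]))
```

arm_command(
  motion="2 2 20 -0.2 0.4 0.1; 2 2 40 -0.2 0.4 0.1; 2 2 56 -0.2 0.4 0.1; 2 2 60 -0.2 0.4 0.1; 2 2 60 -0.2 0.4 0.1",
)

```text
time_s: 10.65
position: [0.4933, -0.1116, 0.0425]
ee_rot: [-180.0, 0.1, 0.1]
force: [0.1, 0.7, 0.7]
grip_width: 1.0
```

Run:
```python
from h import *
o=ctrl.get_obs();print(o["position"],o["ee_rot"],delta([.4938,-.113,.0425],[180,0,0]))
im=vision.capture("wrist");save(im,"w9")
im=vision.capture("scene");cv2.imwrite("pics/s9.png",cv2.resize(im[150:270,190:390,::-1],None,fx=4,fy=4,interpolation=cv2.INTER_CUBIC))
```

```text
[ 0.49329642 -0.11158793  0.04245396] [-1.79951719e+02  1.23331631e-01  9.97538848e-02] (array([ 0.5,  1.4, -0. ]), array([-0.05,  0.12,  0.1 ]))
```

View pics/s9.png

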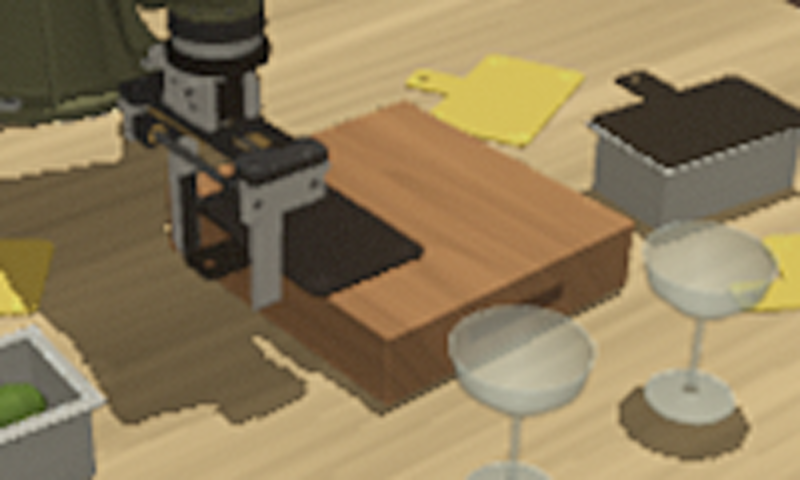

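View pics/w9.png

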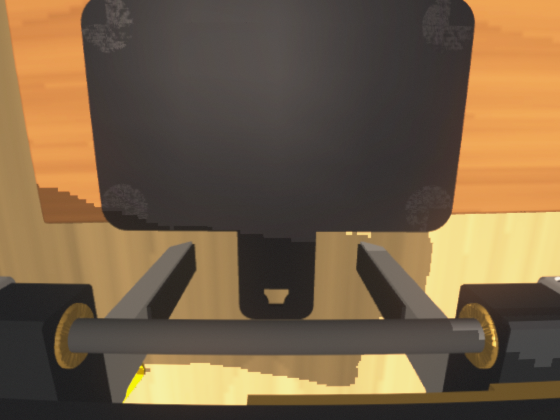

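arm_command(
  motion="0 1 0 0 0 0; 0 1 0 0 0 0; 0 1 0 0 0 0; 0 1 0 0 0 0; 0 1 0 0 0 0",
  jaw=-1,
  grip_force=50,
)

```text
time_s: 11.17
position: [0.4942, -0.1132, 0.0441]
ee_rot: [180.0, -0.0, 0.1]
force: [0.8, 0.1, 0.1]
grip_width: 0.684
```

arm_command(
  motion="0 0 0 0 0 0; 0 0 0 0 0 0; 0 0 0 0 0 0; 0 0 0 0 0 0; 0 0 0 0 0 0",
)

```text
time_s: 11.58
position: [0.4941, -0.1132, 0.0441]
ee_rot: [180.0, -0.0, 0.1]
force: [-0.5, -0.4, -0.2]
grip_width: 0.405
```

arm_command(
  motion="0 0 0 0 0 0; 0 0 0 0 0 0; 0 0 0 0 0 0; 0 0 0 0 0 0",
)

```text
time_s: 11.92
position: [0.4941, -0.1132, 0.0441]
ee_rot: [180.0, -0.0, 0.1]
force: [-0.4, -0.6, 0.9]
grip_width: 0.408
```

arm_command(
  motion="0 0 -4 0 0 0; 0 0 -8 0 0 0; 0 0 -14 0 0 0; 0 0 -20 0 0 0; 0 0 -26 0 0 0",
)

```text
time_s: 12.33
position: [0.4942, -0.1133, 0.0709]
ee_rot: [180.0, -0.1, 0.1]
force: [-0.1, 0.3, -0.0]
grip_width: 0.406
```

Run:
```python
from h import *
o=ctrl.get_obs();print(o["position"],o["ee_rot"],o["force"],o["wrist_torque"])
p=vision.camera_params("wrist");im=vision.capture("wrist");save(im,"w10");np.save("p10.npy",p,allow_pickle=True)
im=vision.capture("scene");cv2.imwrite("pics/s10.png",cv2.resize(im[150:270,190:390,::-1],None,fx=4,fy=4,interpolation=cv2.INTER_CUBIC))
```

```text
[ 0.49424257 -0.11325454  0.07093543] [ 1.79990025e+02 -6.25073578e-02  6.95555340e-02] [-0.06572152  0.34081724 -0.03690846] [-0.1688815  -0.10412257 -0.04018225]
```

View pics/s10.png

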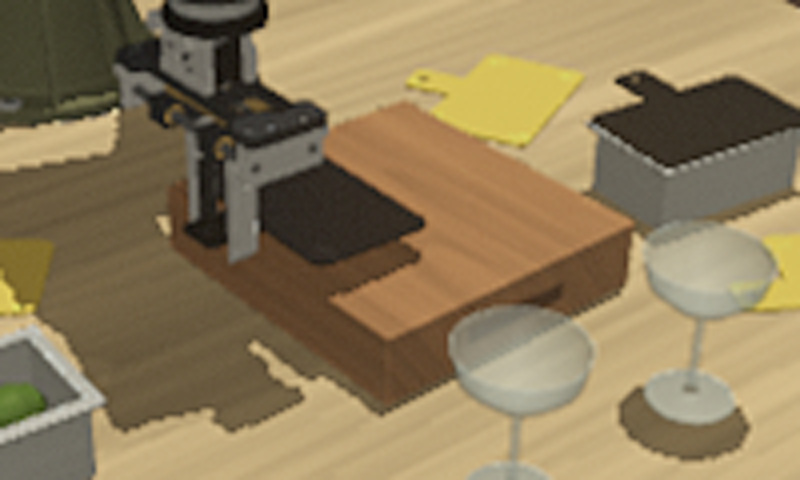

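View pics/w10.png

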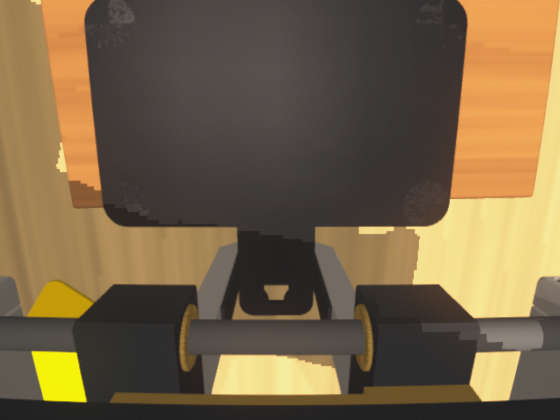

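arm_command(
  motion="0 0 -20 0 0 0; 0 0 -50 0 0 0; 0 0 -80 0 0 2; 0 0 -110 0 0 7; 0 0 -135 0 0 13",
)

```text
time_s: 12.85
position: [0.4944, -0.1133, 0.2085]
ee_rot: [180.0, -0.2, -13.1]
force: [0.2, 0.2, -1.3]
grip_width: 0.411
```

Run:
```python
from h import *
o=ctrl.get_obs();print(o["position"],o["ee_rot"],o["force"],delta([.461,-.3577,.21],[180,0,-93]),delta([.47,-.25,.21],[180,0,-45]))
im=vision.capture("wrist");save(im,"w11")
```

```text
[ 0.49436414 -0.11329119  0.20851868] [179.99391885  -0.2236854  -13.13497768] [ 0.19378349  0.22202344 -1.32670834] (array([ 23.1, 245.6,  -1.4]), array([-0.15, -0.19, 79.86])) (array([  7.3, 138.7,  -1.4]), array([-0.06, -0.22, 31.86]))
```

View pics/w11.png

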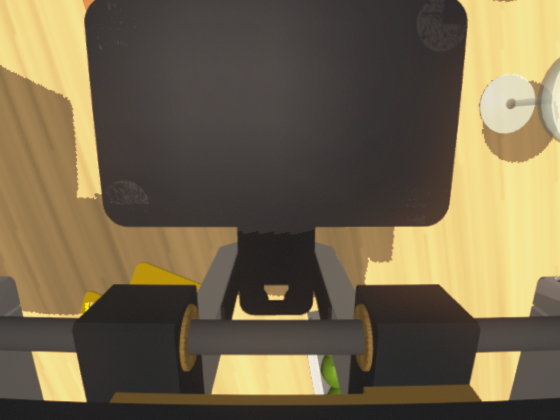

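arm_command(
  motion="2 28 0 0 0 6; 3 56 0 0 0 12; 5 84 0 0 0 18; 6 112 0 0 0 25; 7 139 -1 0 0 32",
)

```text
time_s: 13.32
position: [0.4692, -0.2517, 0.2137]
ee_rot: [-179.7, -0.5, -46.0]
force: [0.8, 0.1, -0.4]
grip_width: 0.407
```

Run:
```python
from h import *
o=ctrl.get_obs();print(o["position"],o["ee_rot"],o["force"],delta([.461,-.3577,.21],[180,0,-93]),delta([.465,-.32,.21],[180,0,-80]))
```

```text
[ 0.4692166  -0.25166728  0.21371183] [-179.71751137   -0.47357801  -45.97373443] [ 0.77831175  0.06160538 -0.35925756] (array([70.5, 79.6,  3.9]), array([-0.46, -0.33, 47.03])) (array([46.2, 50.5,  3.8]), array([-0.41, -0.38, 34.03]))
```

arm_command(
  motion="10 10 1 -0.1 -0.1 7; 20 21 2 -0.2 -0.2 14; 30 32 3 -0.3 -0.3 21; 39 42 3 -0.4 -0.3 28; 46 50 3 -0.4 -0.4 34",
)

```text
time_s: 13.73
position: [0.465, -0.3204, 0.2103]
ee_rot: [180.0, 0.0, -80.3]
force: [-0.2, -0.4, -1.4]
grip_width: 0.408
```

Run:
```python
from h import *
o=ctrl.get_obs();print(o["position"],o["ee_rot"],o["force"],delta([.461,-.3577,.16],[180,0,-93]))
```

```text
[ 0.46497522 -0.32040895  0.21032598] [ 1.79975136e+02  4.96473285e-02 -8.03297535e+01] [-0.191918   -0.42051918 -1.400691  ] (array([36.1, 10.2, 50.3]), array([ 0.03,  0.05, 12.67]))
```

arm_command(
  motion="12 3 10 0 0 5; 24 7 25 0 0 10; 36 10 40 0 0 12.7; 36 10 50 0 0 12.7; 36 10 50 0 0 12.7",
)

```text
time_s: 14.15
position: [0.4602, -0.3569, 0.1577]
ee_rot: [179.8, 0.2, -93.0]
force: [0.2, 0.7, -1.4]
grip_width: 0.41
```

Run:
```python
from h import *
o=ctrl.get_obs();print(o["position"],o["ee_rot"],o["force"],delta([.461,-.3577,.16],[180,0,-93]))
p=vision.camera_params("wrist");im=vision.capture("wrist");save(im,"w12");np.save("p12.npy",p,allow_pickle=True)
im=vision.capture("scene");cv2.imwrite("pics/s12.png",cv2.resize(im[180:320,90:290,::-1],None,fx=4,fy=4,interpolation=cv2.INTER_CUBIC))
im=vision.capture("top");cv2.imwrite("pics/t12.png",cv2.resize(im[150:290,330:490,::-1],None,fx=4,fy=4,interpolation=cv2.INTER_CUBIC))
```

```text
[ 0.46022576 -0.35692124  0.15765345] [179.78036959   0.19318387 -92.95897983] [ 0.17145785  0.68774068 -1.44668009] (array([ 0.7, -0.8, -2.4]), array([0.22, 0.19, 0.04]))
```

View pics/s12.png

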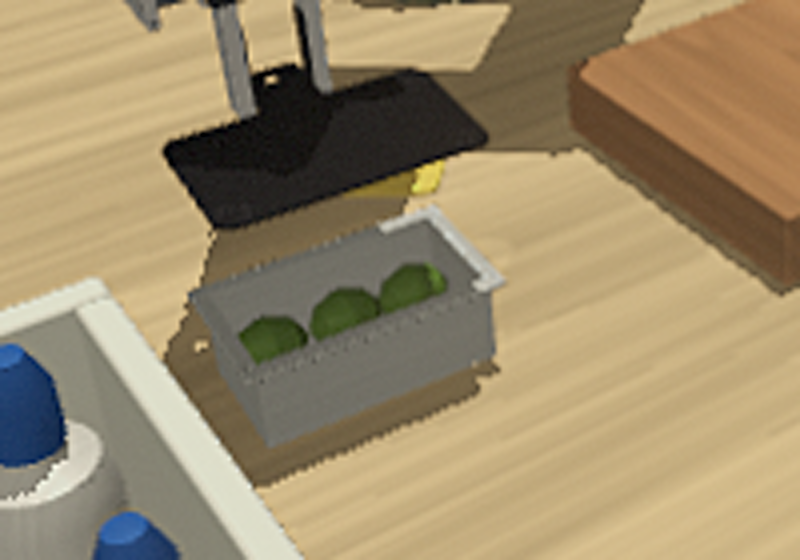

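View pics/t12.png

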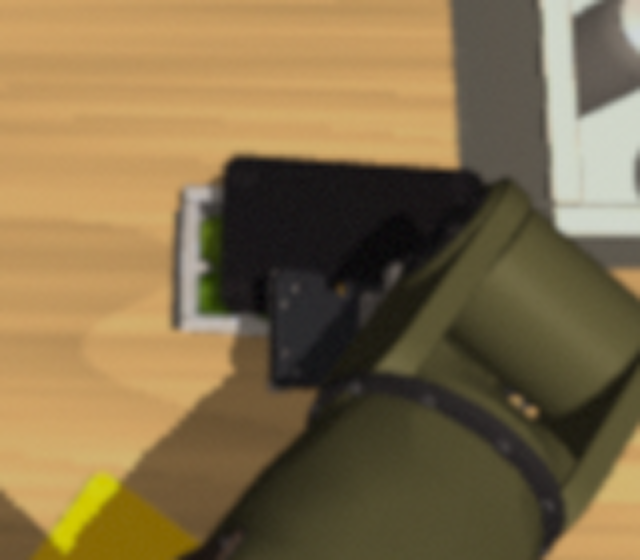

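View pics/w12.png

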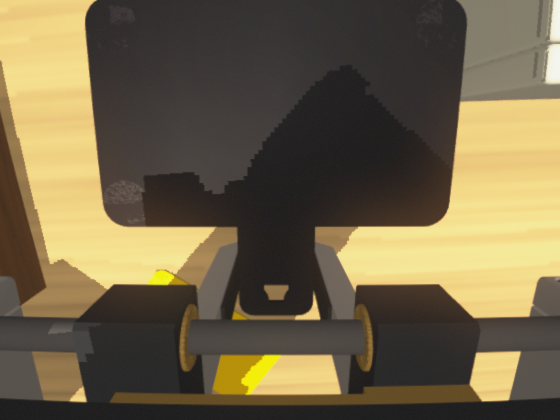

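Run:
```python
from panfit import *
P,R,o=pose();Rl=R@np.diag([1,-1,-1.])
# lid frame in tool: lid origin
C=P+R@np.array([-.0004,-.078,-.0159]);print("lid centre",C)
for n,off in(("scene",(90,180)),("top",(330,150))):
    p=vision.camera_params(n)
    im=cv2.imread(f"pics/{'s' if n=='scene' else 't'}12.png")
    pts=[(88,54),(-88,54),(-88,-54),(-20,-54),(-20,-104),(20,-104),(20,-54),(88,-54)]
    X=[C+Rl@np.array([a/1000,b/1000,.003]) for a,b in pts]
    a=-.055;Rp=Rn.from_euler("z",a).as_matrix()
    Y=[np.array([.539,-.3615,0])+Rp@np.array([x,y,.065]) for x,y in((.054,.088),(.054,-.088),(-.054,-.088),(-.054,.088))]
    Z=[np.array([.539,-.3615,0])+Rp@np.array([x,y,.0]) for x,y in((.045,.079),(.045,-.079),(-.045,-.079),(-.045,.079))]
    for S,c in((X,(0,255,255)),(Y,(0,0,255))):
        q=((proj(p,S)-off+.5)*4).astype(np.int32);cv2.polylines(im,[q],True,c,1)
    cv2.imwrite(f"pics/o_{n}.png",im)
im=cv2.imread("pics/top0.png")[180:260,350:460];cv2.imwrite("pics/t0c.png",cv2.resize(im,None,fx=6,fy=6,interpolation=cv2.INTER_CUBIC))
```

```text
lid centre [ 0.53943255 -0.36061472  0.17697613]
```

View pics/o_scene.png

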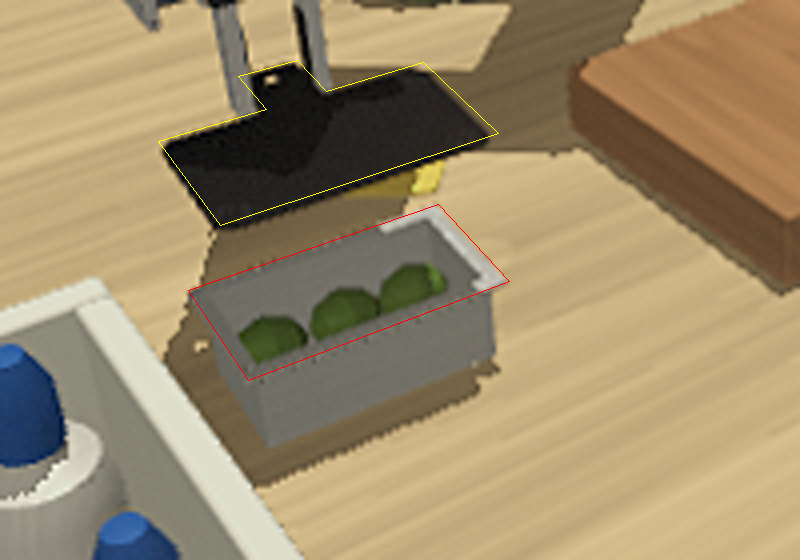

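View pics/o_top.png

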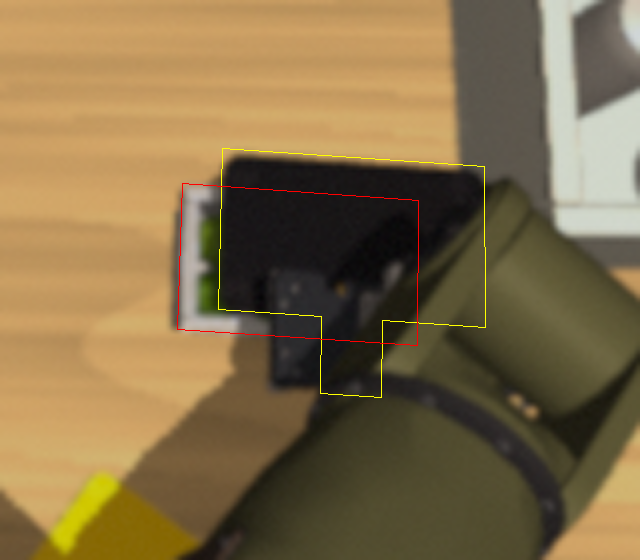

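View pics/t0c.png

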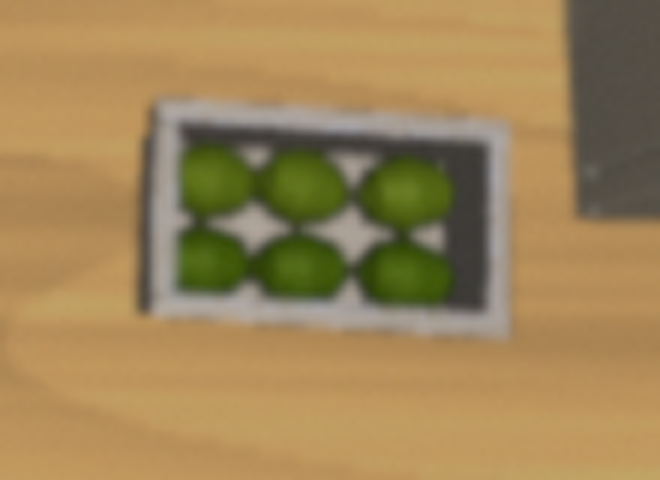

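Run:
```python
from h import *
o=ctrl.get_obs();print(o["position"],o["ee_rot"],o["force"],delta([.462,-.3577,.08],[180,0,-93]))
```

```text
[ 0.4615145  -0.35704371  0.16107033] [-1.79995853e+02  2.15053943e-02 -9.29134939e+01] [-0.2843923   0.06066167 -0.2559019 ] (array([ 0.7, -0.5, 81.1]), array([-0.  ,  0.02,  0.09]))
```

arm_command(
  motion="0.7 -0.5 15 0 0 0.1; 0.7 -0.5 35 0 0 0.1; 0.7 -0.5 55 0 0 0.1; 0.7 -0.5 72 0 0 0.1; 0.7 -0.5 81 0 0 0.1",
)

```text
time_s: 14.72
position: [0.462, -0.357, 0.0792]
ee_rot: [180.0, 0.1, -92.9]
force: [-0.8, 0.2, -1.0]
grip_width: 0.408
```

Run:
```python
from h import *
vision.capture("top")
o=ctrl.get_obs();print(o["time_s"],o["position"],o["ee_rot"],o["force"],delta([.462,-.3577,.055],[180,0,-93]))
im=vision.capture("scene");cv2.imwrite("pics/s13.png",cv2.resize(im[180:320,90:290,::-1],None,fx=4,fy=4,interpolation=cv2.INTER_CUBIC))
im=vision.capture("top");cv2.imwrite("pics/t13.png",cv2.resize(im[150:290,330:490,::-1],None,fx=4,fy=4,interpolation=cv2.INTER_CUBIC))
```

```text
14.7667 [ 0.46163855 -0.35679461  0.07817744] [ 1.79902949e+02  1.01248248e-01 -9.29332948e+01] [-0.1648087   0.65410544 -2.81987995] (array([ 0.9, -0.4, 23.2]), array([0.1 , 0.1 , 0.07]))
```

View pics/s13.png

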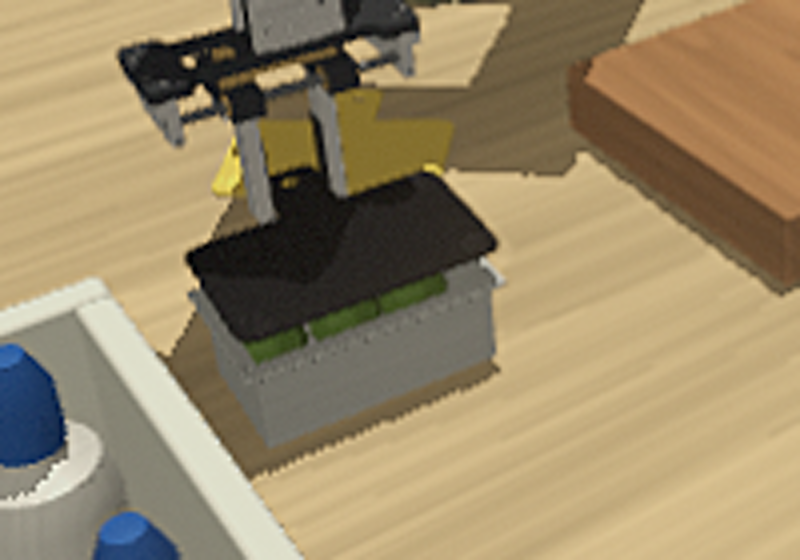

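View pics/t13.png

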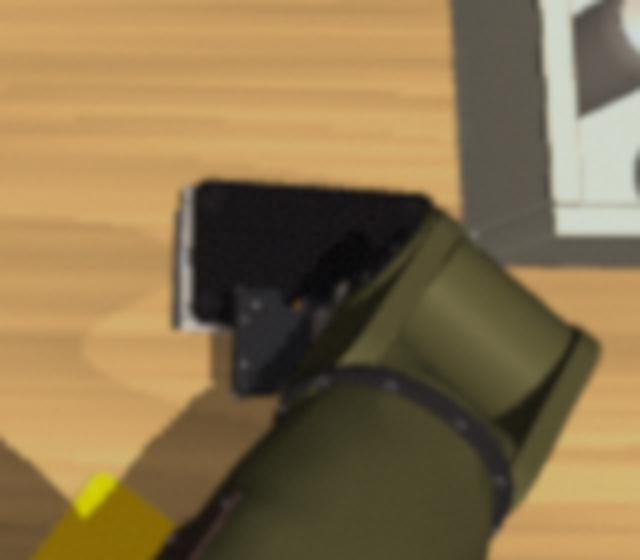

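arm_command(
  motion="0.9 -0.4 6 0.1 0.1 0; 0.9 -0.4 13 0.1 0.1 0; 0.9 -0.4 19 0.1 0.1 0; 0.9 -0.4 23 0.1 0.1 0; 0.9 -0.4 24 0.1 0.1 0",
)

```text
time_s: 15.28
position: [0.4624, -0.3583, 0.0559]
ee_rot: [-179.9, -0.1, -93.0]
force: [-0.0, -0.2, -1.6]
grip_width: 0.406
```

arm_command(
  motion="0 0 0.5 0 0 0; 0 0 1 0 0 0; 0 0 1.5 0 0 0; 0 0 2 0 0 0",
)

```text
time_s: 15.62
position: [0.4625, -0.3584, 0.0541]
ee_rot: [-179.9, -0.1, -93.0]
force: [-0.1, 0.3, -1.6]
grip_width: 0.408
```

arm_command(
  motion="0 0 0.5 0 0 0; 0 0 1 0 0 0; 0 0 1.5 0 0 0; 0 0 2 0 0 0",
)

```text
time_s: 15.95
position: [0.4625, -0.3584, 0.0521]
ee_rot: [-179.9, -0.1, -93.0]
force: [-1.1, 0.3, -2.1]
grip_width: 0.407
```

arm_command(
  motion="0 0 0.5 0 0 0; 0 0 1 0 0 0; 0 0 1.5 0 0 0; 0 0 1.5 0 0 0",
)

```text
time_s: 16.28
position: [0.4625, -0.3584, 0.0505]
ee_rot: [-179.9, -0.1, -93.0]
force: [1.9, 0.4, -0.5]
grip_width: 0.409
```

Run:
```python
from h import *
vision.capture("top")
o=ctrl.get_obs();print(o["time_s"],o["position"],o["ee_rot"],o["force"],o["wrist_torque"])
im=vision.capture("scene");cv2.imwrite("pics/s14.png",cv2.resize(im[180:320,90:290,::-1],None,fx=4,fy=4,interpolation=cv2.INTER_CUBIC))
```

```text
16.3333 [ 0.46251422 -0.35840624  0.05053935] [-1.79910853e+02 -6.81830414e-02 -9.29608485e+01] [-0.05750069 -0.10784966 -1.22145092] [-0.01790062  0.03422308 -0.00757863]
```

View pics/s14.png

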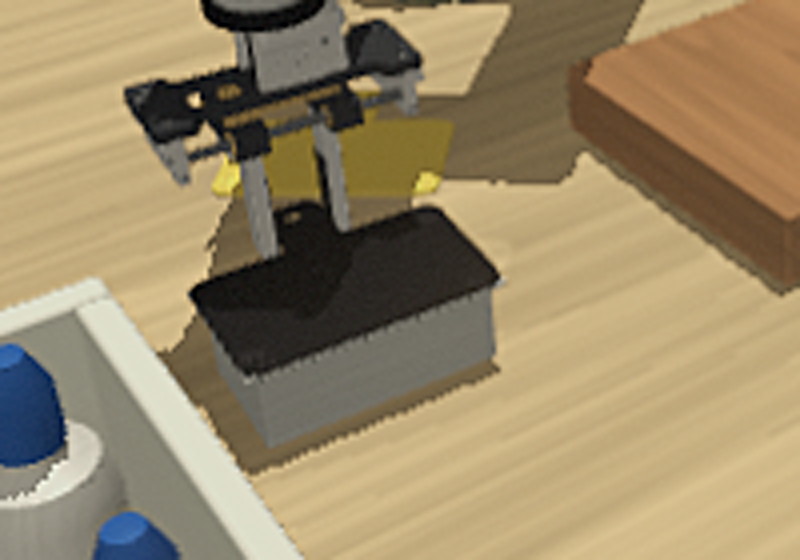

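arm_command(
  motion="0 0 0.5 0 0 0; 0 0 1 0 0 0; 0 0 1 0 0 0; 0 0 1 0 0 0",
)

```text
time_s: 16.72
position: [0.4625, -0.3584, 0.0496]
ee_rot: [-179.9, -0.1, -93.0]
force: [-0.2, -0.6, -0.9]
grip_width: 0.411
```

arm_command(
  motion="0 0 0.5 0 0 0; 0 0 0.5 0 0 0; 0 0 0.5 0 0 0",
)

```text
time_s: 16.97
position: [0.4626, -0.3584, 0.0491]
ee_rot: [-179.9, -0.1, -93.0]
force: [0.3, 0.0, 0.4]
grip_width: 0.411
```

arm_command(
  motion="0 0 0.5 0 0 0; 0 0 0.5 0 0 0; 0 0 0.5 0 0 0",
)

```text
time_s: 17.22
position: [0.4625, -0.3584, 0.0488]
ee_rot: [-179.9, -0.1, -93.0]
force: [-2.4, 0.8, 4.1]
grip_width: 0.413
```

arm_command(
  motion="0 0 0 0 0 0; 0 0 0 0 0 0; 0 0 0 0 0 0; 0 0 0 0 0 0; 0 0 0 0 0 0",
  jaw=0.5,
)

```text
time_s: 17.63
position: [0.4626, -0.3585, 0.0487]
ee_rot: [-179.9, -0.1, -93.0]
force: [0.8, -0.8, 0.2]
grip_width: 0.723
```

Run:
```python
from h import *
vision.capture("top")
o=ctrl.get_obs();print(o["time_s"],o["position"],o["ee_rot"],o["force"],o["grip_width"])
im=vision.capture("wrist");save(im,"w15")
im=vision.capture("scene");cv2.imwrite("pics/s15.png",cv2.resize(im[180:320,90:290,::-1],None,fx=4,fy=4,interpolation=cv2.INTER_CUBIC))
```

```text
17.6833 [ 0.46255761 -0.35847703  0.04869767] [-1.79902844e+02 -7.55829731e-02 -9.29636103e+01] [ 1.02429093 -0.09897603 -0.07860854] 0.7362035550797916
```

View pics/w15.png

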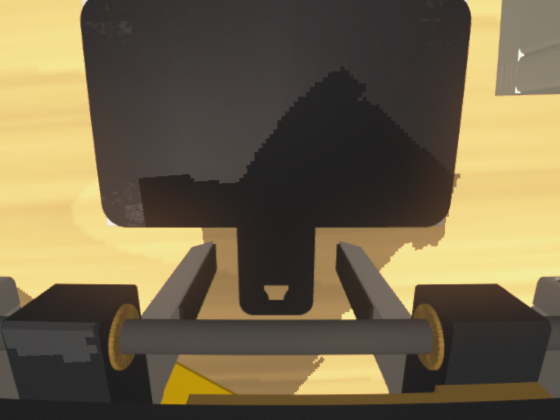

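View pics/s15.png

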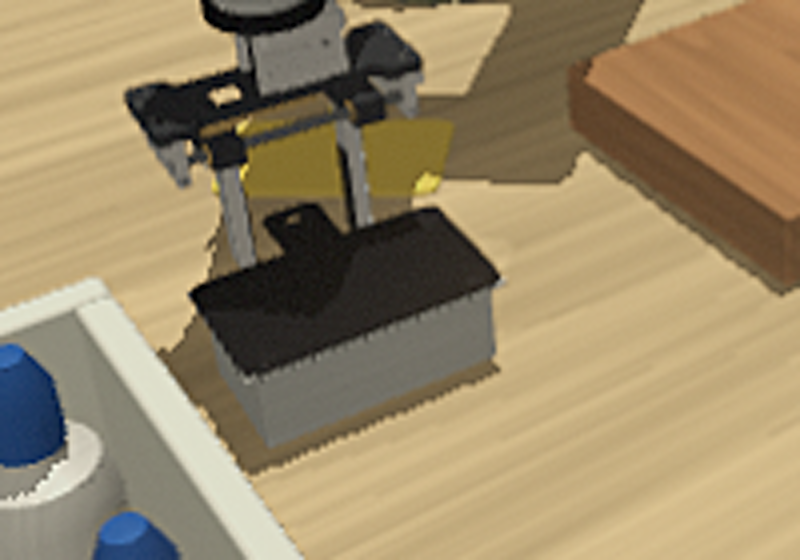

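arm_command(
  motion="0 0 -10 0 0 0; 0 0 -35 0 0 0; 0 0 -75 0 0 0; 0 0 -115 0 0 0; 0 0 -155 0 0 0",
)

```text
time_s: 18.2
position: [0.462, -0.3579, 0.2064]
ee_rot: [-179.9, -0.1, -93.0]
force: [0.2, -0.8, -0.9]
grip_width: 0.746
```

arm_command(
  motion="0 0 -35 0 0 0; 0 0 -70 0 0 0; 0 0 -90 0 0 0; 0 0 -100 0 0 0; 0 0 -100 0 0 0",
)

```text
time_s: 18.62
position: [0.462, -0.358, 0.3088]
ee_rot: [-179.7, -0.2, -93.0]
force: [0.4, -0.6, -0.8]
grip_width: 0.75
```

Run:
```python
from h import *
p=vision.camera_params("wrist");im=vision.capture("wrist");save(im,"w16");np.save("p16.npy",p,allow_pickle=True)
o=ctrl.get_obs();print(o["time_s"],o["position"],o["ee_rot"],o["force"],o["grip_width"],np.abs(o["joint_velocities"]).max())
cv2.imwrite("pics/w16c.png",cv2.resize(im[60:260,170:390,::-1],None,fx=3,fy=3,interpolation=cv2.INTER_CUBIC))
im=vision.capture("top");save(im,"t16");im=vision.capture("scene");save(im,"s16")
```

```text
18.6667 [ 0.46177061 -0.35777552  0.30645595] [-1.79867791e+02 -1.03123805e-01 -9.29602280e+01] [0.13962822 0.31462186 0.16014113] 0.7500716074023935 2.449226277070261
```

View pics/w16c.png

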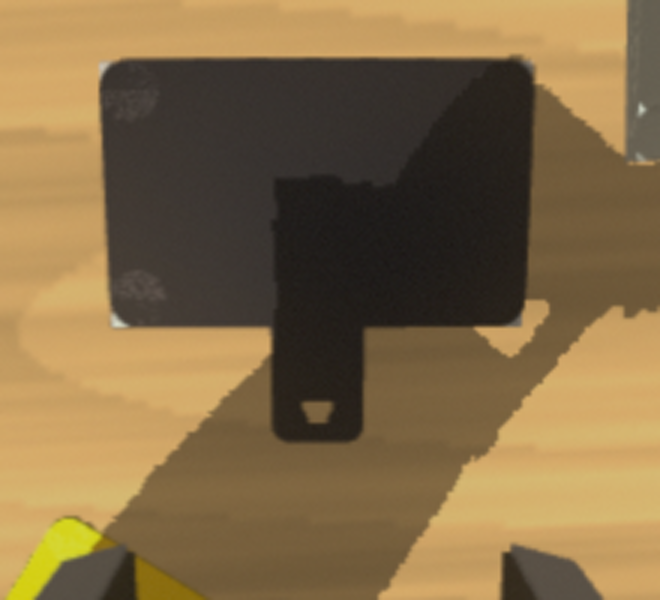

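View pics/t16.png

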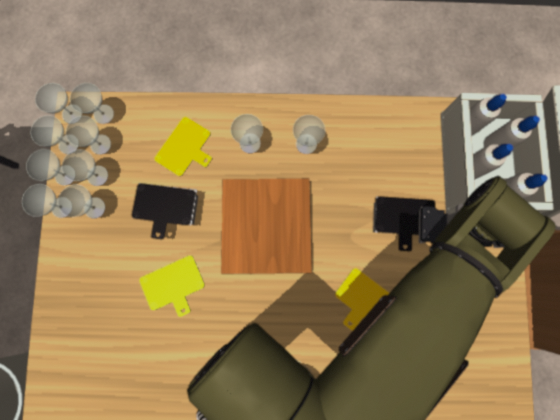

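View pics/s16.png

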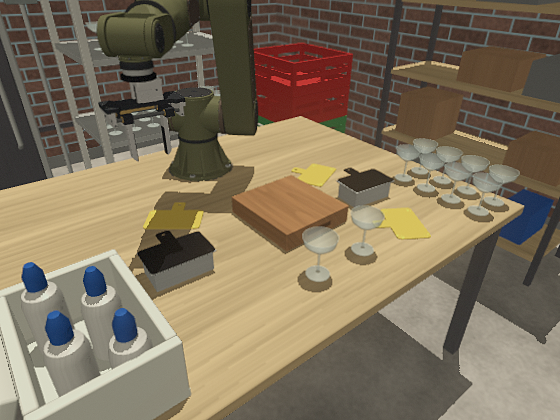

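Run:
```python
from panfit import *
p=np.load("p16.npy",allow_pickle=True).item()
l=np.array([(98,60),(536,58),(525,326),(108,326)])/3+[170,60]
print(fitrect([(p,l,[0,1,2,3])],.176,.108,[.539,-.36,.068,0]))
print([np.round(onz(p,u,.068),4) for u in l])
print(ctrl.get_obs()["force"], ticket.sign_off())
```

```text
(array([ 0.53950664, -0.36216893,  0.06777256, -0.05037337]), array([[-0.2, -0.6],
       [-0.1, -0. ],
       [-0.3,  0.2],
       [ 0.6,  0.4]]))
[array([ 0.5972, -0.2772,  0.068 ]), array([ 0.5889, -0.4528,  0.068 ]), array([ 0.4814, -0.4477,  0.068 ]), array([ 0.4906, -0.2708,  0.068 ])]
the job is handed in; nothing more can be done
[0.34673208 0.47892989 0.29538408] None
```

The lid is on the pan of limes, and the job is handed in at about 19 s. I pushed the lid across the block with both open fingers until its tab was fully past the edge. I then gripped the tab by its sides, turned it a quarter turn so the tab points at the robot, lowered it until I felt about 4 N of contact, and let go.

**Last checks:**
- **Lid position:** it measures at (0.5395, -0.362) m with its top at 0.068 m and yaw -0.050 rad. The pan, measured before the move, was at (0.539, -0.3615) m and yaw about -0.055 rad. The expected lid top is 0.068 m.
- **Cover:** the pictures show the lid lying flat and the whole opening covered. Only the pan's outer rim corners show, at the lid's rounded corners.
- **Surroundings:** to the eye, the pan, the covered pan and the glasses look unmoved, and the gripper is about 0.25 m above the lid.

**What disagreed:**
- **Pan rim height:** two wrist views with the arm still settling gave rim corner heights of 52–70 mm against the stated 65 mm. The overlay on the top camera and the contact height settled the question.
- **Held lid:** in the top picture it sat 1–2 pixels (3–5 mm) from the prediction before lowering. That was well inside the 11 mm margin, and the final fit no longer shows it.
- **Arm tracking:** some moves ended 2–5 mm off target, and I corrected these from the measured pose where they mattered.

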